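Draw the lint filter out with the pull hook

TASK

Take the pull hook from its stand, feel for the orange eye of the lint filter deep in the grey housing with no more than about 6 N of push, catch it and draw the filter out with no more than about 12 N, without touching the filter with the gripper or pressing on the housing with more than about 12 N. Set the filter down upright in the steel basket without dropping it, unhook it, and hang the hook back on its stand as it was. Leave the spray bottle, the tub and the scoop where they are.

Things in the scene. Friction and masses are not known exactly. Their poses are not given: they have to be found in the camera images.
- housing: Grey upright tube fixed to the cabinet top. Origin: centre of its underside, z up. 88 mm outside diameter, 120 mm tall, foot 120 mm diameter and 6 mm thick. Open at the top: a round bore of 76 mm diameter with its floor 12 mm above the origin. Two short ribs at the bottom of the bore take a small key on the filter's rim, so the seated filter cannot turn.
- bore_mouth (a point): Centre of the bore's mouth, level with the housing's rim, 120 mm above its underside; z up along the bore. Low in the bore three small sprung nubs hold the filter's rim: it lifts freely for about 3 mm, then takes roughly 4 to 9 N to pull past them, and is free after about 15 mm of lift.
- filter: Lint filter, about 0.15 kg, seated on the bore's floor. Origin: centre of its underside. Disc 70 mm in diameter at the bottom (blue rim), 62 mm above, 26 mm tall. In the middle of its top, on a steel disc 27 mm in diameter and 4 mm thick, stands an orange eye like a stirrup: two upright cheeks 16 mm deep, 3 mm thick, 15 mm apart, joined at the top by a 5 mm round bar.
- filter_eye (a point): Middle of the eye's opening, on the filter's axis, 43 mm above its underside. The opening reaches 12 mm below and above it, the eye's top 18 mm above. The eye faces ANY way on a very stiff swivel (axis z, does not turn under 20 N); its facing is not measured, these x and y do not tell it. A hook toe enters level, on the axis, only within about 25 degrees of its facing, from either side.
- hook: Loose pull hook, 0.16 kg, hanging upright in its stand, z up. Origin: on the shank's axis, at the underside of the steel collar (48 mm diameter, 6 mm thick). Above: square black handle 24 x 24 mm, 6 to 52 mm above the origin. Below: straight 6 mm round steel shank, ending in a level 6 mm round toe along the hook's -x.
- hook_grip (a point): Centre of the hook's square handle, 29 mm above the collar's underside: where to grasp it from above (24 mm wide either way). Axes as the hook's.
- hook_pocket (a point): Where a hooked bar rests: top of the toe, 7 mm from the shank's axis towards the tip (hook's -x), 112 mm under the hook's origin. The toe's underside is 118 mm under the origin; its small upturned tip reaches 17 mm from the shank's axis and its top is 106 mm under the origin. Axes as the hook's.
- stand: Fixed grey stand for the hook. Origin: on the cabinet top under the hook's axis. Its top plate (72 x 80 mm, 8 mm thick) has a slot 26 mm wide, open towards the stand's -x and closed 14 mm on the +x side of the seat. A panel 38 to 52 mm on the +x side carries the plate.
- stand_seat (a point): Where the hook's origin rests when hung: top of the plate, 135 mm above the cabinet top. The collar lies on the plate, the shank hangs in the slot, toe towards the open end (hook axes parallel to the stand's). The hook lifts straight up out and lowers straight down in again. Axes as the stand's.
- basket: Stainless steel wire basket fixed on the cabinet top. Origin: centre of its underside. Square, 146 mm inside, walls 40 mm tall, floor 4 mm above the origin.
- basket_in (a point): Centre of the basket's inner floor, 4 mm above the cabinet top. z up, x and y along its walls.
- spray: Clear glass spray bottle with a white trigger head, 74 mm diameter, 176 mm tall. Leave alone. Origin: centre of its underside.
- tub: Round white tub with a screw lid, 96 mm diameter, 85 mm tall. Leave alone. Origin: centre of its underside.
- scoop: Green plastic scoop, about 165 x 60 mm, 33 mm tall, lying on the top. Leave alone. Origin: underside, where the handle joins the bowl; the bowl reaches 80 mm along its +x and the handle 85 mm along its -x.
Mind the look-alikes: they are no part of the job. What is meant by the hook is not red, and is the smaller of those in its own colour.

How it is judged (in metres and radians):
On the way, in this order (a step that is already met when the one before it is completed fails the run):
1. the hook is held by the gripper, lifted off its stand (contact force between the fingers and hook above 1 N and z of hook in the frame of stand_seat above 0.02 m), for 0.1 s.
2. the filter hangs on the held hook, wholly out of the bore (z of filter in the frame of bore_mouth above 0 m and contact force between hook and filter above 0.3 N and contact force between the fingers and hook above 1 N and contact force between filter and housing below 0.1 N), for 0.1 s.
3. the filter stands in the basket, off the hook (horizontal distance between filter and basket_in below 0.06 m and z of filter in the frame of basket_in below 0.006 m and angle between filter's own z axis and vertical below 0.1 rad and contact force between hook and filter below 0.05 N and z of hook_pocket in the frame of filter_eye above 0.025 m), for 0.1 s.
At the end, for the whole second after the job is handed in: The filter stands upright (within 6 degrees) and still on the basket's floor, off the hook, its axis within 60 mm of the basket's centre; the hook hangs upright and still in its stand again, collar on the plate, within 13 mm of its seat; the gripper has let go (horizontal distance between filter and basket_in below 0.06 m and z of filter in the frame of basket_in below 0.006 m and angle between each of filter, hook's own z axis and vertical below 0.1 rad and linear speed of each of filter, hook below 0.02 m/s and distance between hook and stand_seat below 0.013 m and contact force between hook and filter below 0.05 N); the robot touches nothing.
It fails at once if the hook pushes on the filter with more than 6 N while it still sits at the bottom of the bore (z of filter in the frame of bore_mouth below -0.1065 m and contact force between hook and filter above 6 N).
It fails at once if the hook presses or pulls on the filter or the housing with more than 12 N (contact force between hook and filter above 12 N or contact force between hook and housing above 12 N).
It fails at once if the gripper or arm touches the filter (contact force between any of the fingers, the arm and filter above 0.5 N).
It fails at once if the filter is dropped into the basket (horizontal distance between filter and basket_in below 0.075 m and z of filter in the frame of basket_in below 0.1 m and linear speed of filter above 0.6 m/s).
It fails at once if a bystander is moved by more than 20 mm (distance of any of spray, tub, scoop from where it was at the start of the episode above 0.02 m).
It also fails if it takes over 72 s, if anything falls off the work surface, if the arm or the gripper's body presses on something with over 40 N, if the wrist force passes 120 N, or if a joint passes its speed limit or range.

ROBOT

A 7-joint arm with a two-finger parallel gripper is mounted at the origin on the work surface. World frame = base frame: x ahead of the robot, y to its left, z up, the work surface at z = 0. Lengths are in m, angles in degrees, forces in N, time in s.
With the tool pointing down it reaches from about 0.425 to 0.875 m from the base axis. Payload 4.7 kg.
Tool frame: the origin (TCP) lies on the centre line of the jaws, within the pads' length; the fingertips stand 11 mm ahead of it and the grasp point (between the pads) lies 8 mm behind it (finger_overhang is the x of the fingertips in the tool frame, in m); x points along the fingers, z is the direction in which the jaws open and shut, and the axes are right-handed (so a half turn about x gives the same grasp; the last joint's range is limited). The gripper opens to 87 mm and grips with 3 to 60 N. Pads are 19 mm wide; open, the fingers measure 117 mm over their backs; the gripper's body (75 mm by 190 mm) begins 51 mm behind the grasp point.
Start: joints at [-64.739, 18.392, -4.016, 83.108, 1.295, 78.541, -3.26], TCP at [0.269, 0.592, 0.234] pointing down, gripper open.
Joint ranges: [-163.93, 163.93], [-17.29, 119.83], [-79.2, 71.16], [3.27, 140.29], [-89.18, 269.18], [5.43, 117.66], [-154.24, 154.24]. Speed limits (degrees/s): [147.25, 147.25, 180, 180, 180, 180, 180].

INTERFACE

Orientations are given as [roll, pitch, yaw] about the fixed x, y, z axes, in that order (R = Rz(yaw) Ry(pitch) Rx(roll)).
In Python, from cell import get_obs, read_camera, sign_off, cut_out, finger_overhang gives the robot as it stands.
- The arm moves only by the tool servo_tool, never from a script. Its argument "rows" is one flat list of numbers, 5 for each row, row after row: the shift along the world's x, y, z in mm, then the turn about the world's z in degrees, then the closure, from 0 (fully open) to 1 (shut). A call has 1 to 10 rows; each row is the pose to reach, as a shift and turn from the pose commanded when the call began; what a row does not reach only later rows make up. A row lasts 1/12 s, in which the tool goes at most 41.7 mm and 7.16 degrees, less where a joint would pass 70% of its speed; a pose out of reach is approached as far as the arm can. A call with a gripper value outside its range is refused whole. The fingers move at their own pace and stop on an object; "force" is the grip in N (left out, the last holds). Time passes only in rows, so rows that repeat a pose let the fingers close. It gives the time, the measured TCP pose, the force and the opening at its end, in the units of the state.
- get_obs(): the state, without advancing time (a new reading comes with each control period).
- read_camera(name): name is "side" or "top" or "wrist"; returns a dict with "frame" (400x640x3 uint8, blue, green, red), "range_z" (400x640 float32, m along the optical axis (not along the pixel's ray), 0 where there is no reading), "intrinsics" (3x3 intrinsics, pixels), "k1" (the pictures are not rectified: a ray, as slopes to the right and down, at radius r is drawn at 1 + k1 r^2 times it, then the intrinsics apply), "cam_to_world" (4x4, takes a point from camera to world coordinates); the wrist camera has in their place "tool_from_camera" (4x4, takes a point from camera to tool coordinates, whose origin is the TCP and whose axes are the tool frame's). Camera axes: x right, y down, z forward; pixel columns grow to the right and rows downward; lengths in m; the calibration is good to about 2 mm. A picture is of the moment at which its call begins: read the wrist's pose just before it.
- sign_off(): hands the job in, once; it reports no verdict.
Trained networks look in a picture, given as the dict that the camera call returned (one of the last four; its "shot" number tells which), for a name from the list of things; names that differ only in an ending like _2 or _b are one class to them, and where a whole thing is asked for, a point or a joint stands for the part that bears it (a point fixed in the world has none). Each returns a list of dicts, best first, with "score" (0 to 1); they miss things now and then, are a little off and sometimes report something else, mostly with a low value. They report only what shows in the picture. A call takes as long as a camera call. They do not tell look-alikes from the thing itself.
- cut_out(name, picture): "pixels" (400x640 bool, what is visible of it) and "extent" ([centre column, centre row, width, height] in pixels, round what is visible of it).
The state is a dict: "time_s": time; "qpos": joint angles; "joint_velocities": joint speeds; "effort": joint torques, N m; "tool_pos": TCP position; "tool_rot": TCP orientation; "force": force on the tool from outside, world axes, zero at the start; "wrist_torque": the same for the moment, N m; "grip_width": finger opening in m.
Only numpy, scipy, OpenCV 4.12 (cv2) and the standard library are available. Lean on these libraries where they do the work, as an engineer would, in place of code of your own. Each camera call takes 0.05 s, during which the arm holds its last target.

## Working session

There is one attempt and no reset: what is moved stays moved. The work goes in short steps, Python scripts to look and compute and a tool call to move; the robot and the scene stay as the last step left them, time stands still between calls to the robot, and variables do not carry over. Pictures are saved under pics/ and viewed, and the job is handed in when it is done.

Besides the shell and the picture viewer there is one more tool, called after "Request:" as name(argument=value, ...) on one line, values as JSON. servo_tool: Moves the arm, as the interface text tells. Its arguments: {"type":"object","properties":{"rows":{"type":"array"},"force":{"type":"number"}},"required":["rows"]}

```bash
ls; mkdir -p pics
python3 - <<'E'
from cell import *
import cv2
o=get_obs();print(o)
for n in("side","top","wrist"):
    p=read_camera(n);cv2.imwrite(f"pics/a_{n}.png",p["frame"]);print(n,p["intrinsics"],p["k1"],p.get("cam_to_world",p.get("tool_from_camera")))
E
```

```text
pics
{'time_s': 0.0, 'qpos': array([-64.73684026,  18.43942694,  -4.01528039,  83.17543031,
         1.29541779,  78.54097008,  -3.25929264]), 'joint_velocities': array([ 0.11812433, -0.0999806 , -0.00861262,  0.08494808,  0.0154255 ,
       -0.02903128,  0.01226213]), 'effort': array([-7.61686283e-05, -4.91273367e+01, -4.03603585e-01, -3.12541544e+01,
       -6.36838214e-02,  4.33897250e-02,  1.77861148e-04]), 'tool_pos': array([0.26891642, 0.59117149, 0.23245268]), 'tool_rot': array([-176.74754168,   89.88926112, -111.20038758]), 'force': array([ 0.19136276, -0.50867096,  0.51878129]), 'wrist_torque': array([ 0.05450371, -0.02599233, -0.02706034]), 'grip_width': 0.08686228762484338}
side [[396.23718697   0.         319.40790024]
 [  0.         396.23718697 194.98250492]
 [  0.           0.           1.        ]] -0.05706581928597483 [[-0.88829392 -0.23460186  0.39483653 -0.02988725]
 [-0.4588745   0.48926596 -0.74165559  1.1680486 ]
 [-0.01918629 -0.83998856 -0.54226479  0.87639176]
 [ 0.          0.          0.          1.        ]]
top [[396.9691505    0.         317.69766156]
 [  0.         396.9691505  195.57040673]
 [  0.           0.           1.        ]] -0.004151245432919768 [[ 0.01571888 -0.99710779  0.07435711  0.45778852]
 [-0.99986965 -0.01594963 -0.00251036  0.18124522]
 [ 0.00368906 -0.07430795 -0.99722852  1.16570756]
 [ 0.          0.          0.          1.        ]]
wrist [[292.34039716   0.         327.88371672]
 [  0.         292.34039716 201.20959432]
 [  0.           0.           1.        ]] 0.004304111027336844 [[ 6.38704978e-04 -3.00634201e-01  9.53739309e-01 -1.51339494e-01]
 [-4.79427877e-04 -9.53739486e-01 -3.00633936e-01  8.30275817e-02]
 [ 9.99999681e-01 -2.65232821e-04 -7.53290574e-04  1.42107629e-04]
 [ 0.00000000e+00  0.00000000e+00  0.00000000e+00  1.00000000e+00]]
```

View pics/a_side.png

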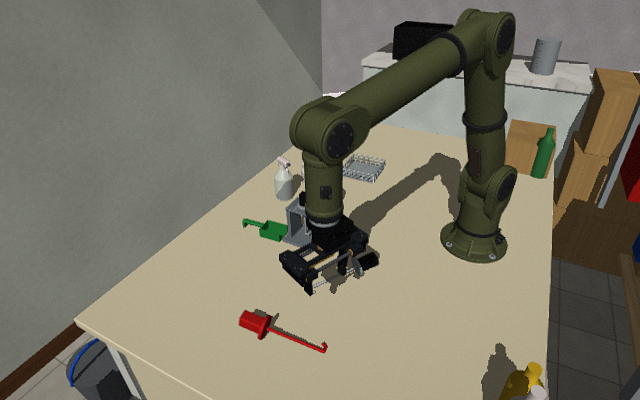

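View pics/a_top.png

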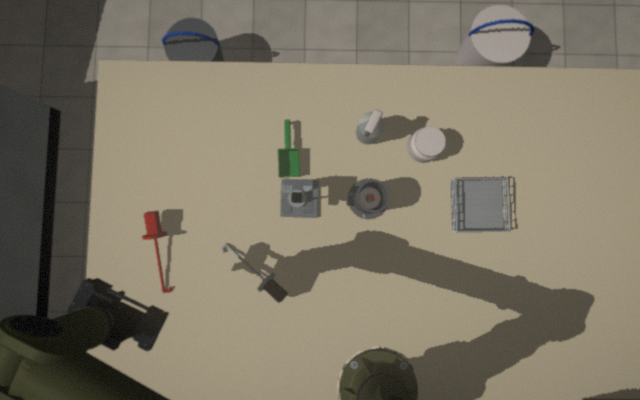

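View pics/a_wrist.png

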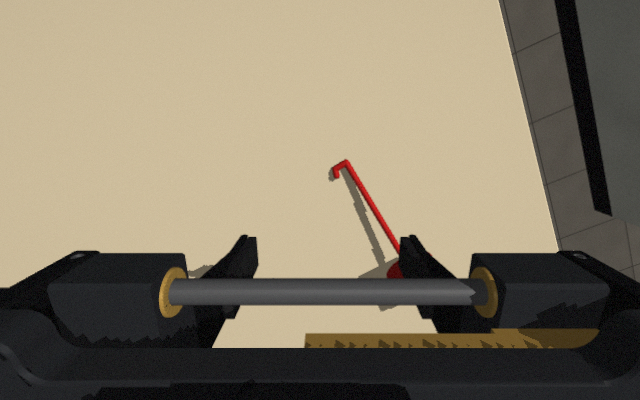

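```bash
cat > h.py <<'E'
from cell import *
import numpy as np, cv2
def world(p,T=None):
    K=p["intrinsics"];z=p["range_z"];H,W=z.shape
    u,v=np.meshgrid(np.arange(W),np.arange(H))
    d=np.zeros(5);d[0]=p["k1"]
    # distorted = (1+k1 r^2) ; cv2 model
    pts=cv2.undistortPoints(np.stack([u,v],-1).reshape(-1,1,2).astype(np.float64),K,d).reshape(H,W,2)
    c=np.concatenate([pts*z[...,None],z[...,None]],-1)
    if T is None:T=p["cam_to_world"]
    return c@T[:3,:3].T+T[:3,3]
E
python3 - <<'E'
from h import *
p=read_camera("top");X=world(p);np.savez("top.npz",X=X,f=p["frame"],z=p["range_z"])
f=p["frame"]
c=f[165:230,265:405]
cv2.imwrite("pics/b1.png",cv2.resize(c,None,fx=5.7,fy=5.7,interpolation=cv2.INTER_CUBIC))
for n in("housing","stand","hook","basket","filter","filter_eye","spray","tub","scoop"):
    for r in cut_out(n,p)[:2]:
        m=r["pixels"];P=X[m&(p["range_z"]>0)];
        print(n,round(r["score"],2),np.round(r["extent"]),P.shape,np.round(np.median(P,0),3),np.round(np.percentile(P,2,0),3),np.round(np.percentile(P,98,0),3))
E
```

```text
housing 0.91 [368. 199.  44.  44.] (932, 3) [0.533 0.04  0.038] [ 0.484 -0.008  0.003] [0.589 0.087 0.122]
housing 0.61 [480. 201.  59.  56.] (3180, 3) [ 0.525 -0.297  0.006] [ 0.45  -0.372 -0.   ] [ 0.599 -0.211  0.045]
stand 0.71 [300. 200.  39.  41.] (1107, 3) [0.528 0.22  0.134] [0.483 0.18  0.006] [0.578 0.284 0.139]
hook 0.89 [156. 251.  30.  82.] (640, 3) [0.432 0.633 0.051] [0.265 0.608 0.007] [0.487 0.66  0.066]
hook 0.8 [296. 197.  20.  22.] (290, 3) [0.526 0.232 0.143] [0.506 0.211 0.134] [0.551 0.255 0.19 ]
basket 0.95 [481. 204.  65.  55.] (3048, 3) [ 0.527 -0.295  0.006] [ 0.45  -0.366  0.   ] [ 0.599 -0.211  0.045]
basket 0.2 [427. 147.  36.  39.] (1015, 3) [ 0.686 -0.119  0.084] [ 0.649 -0.162  0.015] [ 0.731 -0.083  0.09 ]
filter 0.92 [370. 200.  22.  19.] (389, 3) [0.538 0.032 0.039] [0.51  0.003 0.016] [0.57  0.061 0.075]
spray 0.91 [370. 126.  35.  36.] (807, 3) [0.721 0.045 0.109] [0.694 0.004 0.   ] [0.766 0.072 0.179]
tub 0.76 [424. 144.  42.  35.] (1029, 3) [ 0.688 -0.119  0.084] [ 0.649 -0.165  0.013] [ 0.732 -0.083  0.09 ]
scoop 0.76 [290. 148.  23.  61.] (785, 3) [0.654 0.268 0.006] [ 0.601  0.236 -0.001] [0.752 0.294 0.036]
scoop 0.32 [300. 200.  40.  38.] (1200, 3) [0.53  0.223 0.134] [0.483 0.18  0.006] [0.578 0.286 0.14 ]
```

View pics/b1.png

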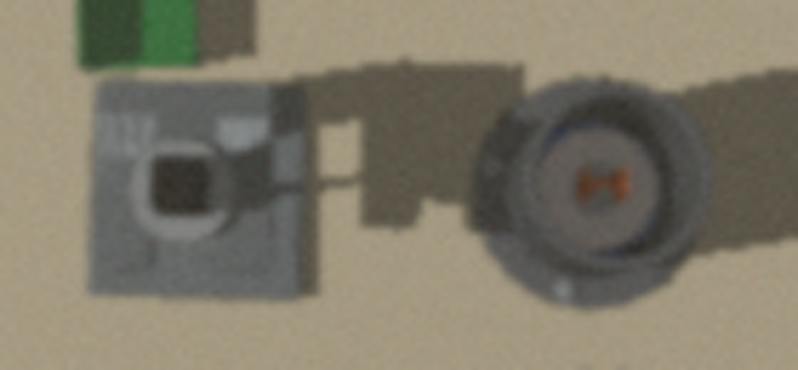

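```bash
cat >> h.py <<'E'
from scipy.spatial.transform import Rotation as Ro
def toolT(o=None):
    o=o or get_obs();T=np.eye(4);T[:3,:3]=Ro.from_euler("xyz",o["tool_rot"],degrees=True).as_matrix();T[:3,3]=o["tool_pos"];return T
def jaw(o=None):
    z=toolT(o)[:3,2];return np.degrees(np.arctan2(z[1],z[0]))
def wrist():
    o=get_obs();p=read_camera("wrist");return p,world(p,toolT(o)@p["tool_from_camera"]),o
E
python3 -c "
from h import *
print(toolT().round(3),jaw(), (toolT()@read_camera('wrist')['tool_from_camera']).round(3))"
```

```text
[[ 0.    -0.91   0.414  0.269]
 [ 0.     0.414  0.91   0.592]
 [-1.    -0.     0.     0.234]
 [ 0.     0.     0.     1.   ]] 65.54581313227474 [[ 0.414  0.868  0.273  0.194]
 [ 0.91  -0.395 -0.125  0.626]
 [-0.     0.301 -0.954  0.385]
 [ 0.     0.     0.     1.   ]]
```

Request:
servo_tool(rows=[266, -420, 128, -65.5, 0, 266, -420, 128, -65.5, 0, 266, -420, 128, -65.5, 0, 266, -420, 128, -65.5, 0, 266, -420, 128, -65.5, 0, 266, -420, 128, -65.5, 0, 266, -420, 128, -65.5, 0, 266, -420, 128, -65.5, 0, 266, -420, 128, -65.5, 0, 266, -420, 128, -65.5, 0])

```text
time_s: 1.53
tool_pos: [0.4857, 0.2489, 0.3384]
tool_rot: [41.4, 89.9, 41.2]
force: [0.8, 0.8, 0.0]
grip_width: 0.0871
```

```bash
python3 -c "
from h import *
o=get_obs();print(o['time_s'],o['tool_pos'],jaw())"
```

```text
1.5333 [0.48572698 0.24891325 0.3384314 ] -0.2628908144405227
```

Request:
servo_tool(rows=[50, -80, 20, 0, 0, 50, -80, 20, 0, 0, 50, -80, 20, 0, 0, 50, -80, 20, 0, 0, 50, -80, 20, 0, 0])

```text
time_s: 1.95
tool_pos: [0.5352, 0.1703, 0.3576]
tool_rot: [78.8, 90.0, 78.7]
force: [-0.6, 1.2, 0.1]
grip_width: 0.0869
```

Run:
```python
from h import *
p,X,o=wrist();np.savez("w1.npz",X=X,f=p["frame"],z=p["range_z"])
print(o['time_s'],o['tool_pos'],jaw(o));cv2.imwrite("pics/c1.png",p["frame"])
for n in("hook","stand","housing"):
    for r in cut_out(n,p)[:2]:
        m=r["pixels"];P=X[m&(p["range_z"]>0)];
        print(n,round(r["score"],2),np.round(r["extent"]),P.shape,np.round(np.median(P,0),3),np.round(np.percentile(P,2,0),3),np.round(np.percentile(P,98,0),3))
```

```text
1.95 [0.53520121 0.17034502 0.35763615] -0.06393999961202634
hook 0.96 [324. 124.  35.  38.] (1207, 3) [0.528 0.235 0.142] [0.506 0.213 0.14 ] [0.549 0.255 0.188]
hook 0.63 [173.  52.  86. 105.] (2127, 3) [0.291 0.305 0.052] [0.257 0.266 0.018] [0.363 0.397 0.064]
stand 0.63 [329. 122.  70.  78.] (3797, 3) [0.545 0.243 0.135] [0.486 0.193 0.007] [0.579 0.287 0.137]
housing 0.72 [330. 240.  63.  74.] (3762, 3) [0.539 0.053 0.063] [ 0.487 -0.006  0.005] [0.591 0.086 0.121]
```

View pics/c1.png

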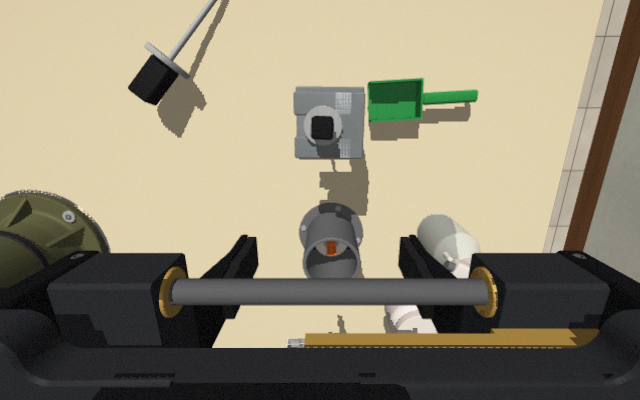

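Run:
```python
from h import *
d=np.load("w1.npz");X=d["X"];f=d["f"]
c=f[75:170,280:380];cv2.imwrite("pics/c2.png",cv2.resize(c,None,fx=6,fy=6,interpolation=cv2.INTER_CUBIC))
for lo,hi in((.128,.139),(.139,.146),(.18,.195)):
    m=(X[...,2]>lo)&(X[...,2]<hi)&(X[...,0]>.46)&(X[...,0]<.6)&(X[...,1]>.15)&(X[...,1]<.31)
    P=X[m];r=cv2.minAreaRect((P[:,:2]*1000).astype(np.float32));print(lo,len(P),P.mean(0).round(4),P.min(0).round(3),P.max(0).round(3),r)
h=np.full((32,30),' ',dtype=object)
m=(X[...,0]>.47)&(X[...,0]<.6)&(X[...,1]>.16)&(X[...,1]<.31)
for x,y,z in X[m]:
    i=int((.31-y)/.005);j=int((.6-x)/.005);h[i,j]='#' if z>.16 else 'c' if z>.139 else '+' if z>.125 else '.' if z<.02 else 'o'
print("\n".join("".join(r) for r in h))
```

```text
0.128 3178 [0.5411 0.2348 0.1352] [0.492 0.193 0.132] [0.579 0.273 0.139] ((535.7421264648438, 233.0359649658203), (80.07515716552734, 86.99920654296875), 89.43709564208984)
0.139 713 [0.5287 0.2358 0.1412] [0.505 0.211 0.139] [0.551 0.257 0.144] ((528.08203125, 233.82858276367188), (46.53784942626953, 46.18025207519531), 0.07286389917135239)
0.18 495 [0.5284 0.2341 0.1869] [0.517 0.222 0.184] [0.54  0.245 0.189] ((528.3062133789062, 233.86740112304688), (22.796432495117188, 23.119117736816406), 0.18334557116031647)
..........................    
..........................    
..........................    
..........................    
..........................    
..........................    
...........             ..    
.   ++++++++++++++++++  ..    
.   ++++++++++++++++++  ..    
.   ++++++++++++++++++  ..    
.   +++++++++cccc+++++  ..    
..  ++++++cc#ccccc++++  ..    
.   +++++++c#####cc+++  ..    
.   ++++++cc#####cc ......    
.   ++++++cc#####ccc......    
.   +++++ccc#####ccc .....    
.   ++++++cc#####cc  .....    
.   +++++++c#####cc++.....    
..  ++++++++cccccc++++....    
..  ++++++++++cc++++++....    
####++++++++++++++++++####    
##########################    
##########################    
##########################    
#  #### #             ####    
.####                ####.    
.. ##                ## ..    
...##................##...    
...##................##...    
...##................##...
```

View pics/c2.png

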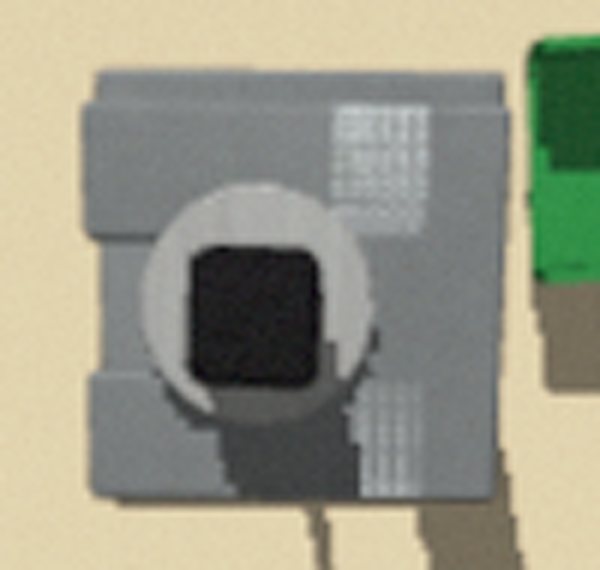

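Request:
servo_tool(rows=[1, -216, -155, 0, 0, 1, -216, -155, 0, 0, 1, -216, -155, 0, 0, 1, -216, -155, 0, 0, 1, -216, -155, 0, 0, 1, -216, -155, 0, 0, 1, -216, -155, 0, 0, 1, -216, -155, 0, 0, 1, -216, -155, 0, 0])

```text
time_s: 2.9
tool_pos: [0.5356, -0.0444, 0.2019]
tool_rot: [157.3, 89.9, 157.3]
force: [-0.5, 0.3, 0.4]
grip_width: 0.0874
```

```bash
cat > lookh.py <<'E'
from h import *
import sys
p,X,o=wrist();np.savez("w2.npz",X=X,f=p["frame"],z=p["range_z"])
print(o['time_s'],o['tool_pos'],jaw(o))
f=p["frame"];z=p["range_z"]
m=(abs(X[...,2]-.12)<.004)&(X[...,0]>.46)&(X[...,0]<.61)&(X[...,1]>-.03)&(X[...,1]<.1)
P=X[m];print("rim",len(P),P.min(0),P.max(0),cv2.minEnclosingCircle((P[:,:2]*1000).astype(np.float32)),P[:,2].mean())
hsv=cv2.cvtColor(f,cv2.COLOR_BGR2HSV)
mo=((hsv[...,0]<18)&(hsv[...,1]>150)&(hsv[...,2]>60)&(z>0)&(X[...,2]>.03)&(X[...,2]<.1)&(np.hypot(X[...,0]-.54,X[...,1]-.035)<.04))
P=X[mo];print("orange",len(P),P.min(0).round(4),P.max(0).round(4),P.mean(0).round(4))
t=P[P[:,2]>.066]
if len(t): print("top",len(t),t.mean(0).round(4),cv2.minAreaRect((t[:,:2]*1000).astype(np.float32)))
v,u=np.nonzero(m);r0,r1,c0,c1=v.min()-10,v.max()+10,u.min()-10,u.max()+10
c=f[max(r0,0):r1,max(c0,0):c1];s=min(780/c.shape[1],580/c.shape[0])
cv2.imwrite(sys.argv[1],cv2.resize(c,None,fx=s,fy=s,interpolation=cv2.INTER_CUBIC))
E
python3 lookh.py pics/d1.png
```

```text
2.9 [ 0.53557152 -0.04435193  0.20194412] 0.058504955291382686
rim 2830 [ 0.49614058 -0.01113031  0.11603363] [0.58349393 0.07550316 0.12280078] ((539.773681640625, 32.29243850708008), 43.88417434692383) 0.11976355508575022
orange 188 [0.5327 0.0227 0.0491] [0.5476 0.0422 0.0743] [0.5401 0.0321 0.0713]
top 179 [0.54   0.0324 0.0721] ((540.1467895507812, 32.457847595214844), (14.06691837310791, 20.1814022064209), 2.9116740226745605)
```

View pics/d1.png

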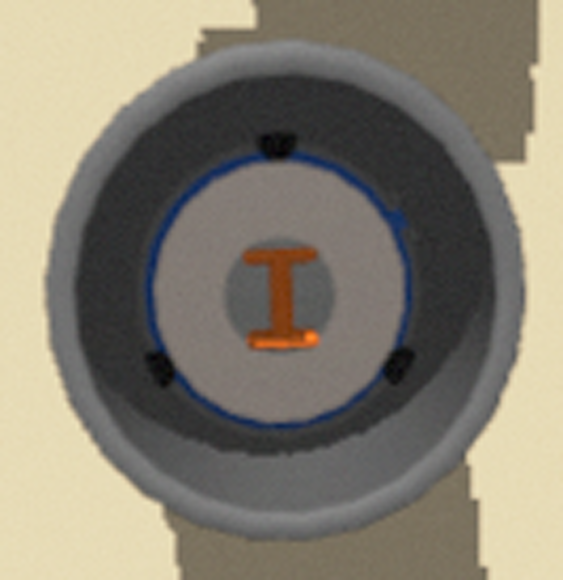

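Request:
servo_tool(rows=[-7, 60, 48, 0, 0, -7, 278, 48, 0, 0, -7, 278, 48, 0, 0, -7, 278, 48, 0, 0, -7, 278, 48, 0, 0, -7, 278, 48, 0, 0, -7, 278, 48, 0, 0, -7, 278, 48, 0, 0, -7, 278, 48, 0, 0, -7, 278, 48, 0, 0])

```text
time_s: 3.78
tool_pos: [0.5286, 0.2343, 0.2511]
tool_rot: [-1.6, 89.9, -1.4]
force: [0.5, 0.1, -0.6]
grip_width: 0.0868
```

Run:
```python
from h import *
p,X,o=wrist();print(o['time_s'],o['tool_pos'],jaw(o))
cv2.imwrite("pics/e1.png",p["frame"])
```

```text
3.7833 [0.52863485 0.23425103 0.25111776] 0.22541322221133983
```

View pics/e1.png

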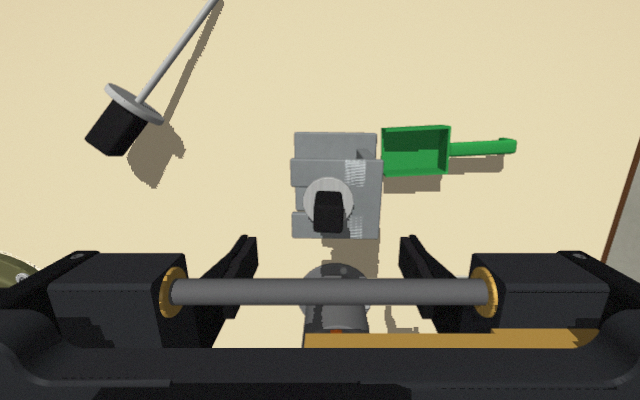

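Request:
servo_tool(rows=[0, 0, -40, 0, 0, 0, 0, -75, 0, 0, 0, 0, -93, 0, 0, 0, 0, -93, 0, 0, 0, 0, -93, 0, 0.5, 0, 0, -93, 0, 1, 0, 0, -93, 0, 1, 0, 0, -93, 0, 1, 0, 0, -93, 0, 1, 0, 0, -93, 0, 1], force=55)

```text
time_s: 4.67
tool_pos: [0.5294, 0.233, 0.1584]
tool_rot: [31.0, 89.9, 31.0]
force: [-0.6, 0.5, -0.3]
grip_width: 0.0547
```

Request:
servo_tool(rows=[0, 0, 0, 0, 1, 0, 0, 0, 0, 1, 0, 0, 0, 0, 1, 0, 0, 0, 0, 1, 0, 0, 0, 0, 1, 0, 0, 0, 0, 1, 0, 0, 0, 0, 1, 0, 0, 0, 0, 1])

```text
time_s: 5.33
tool_pos: [0.5289, 0.2328, 0.1574]
tool_rot: [-128.0, 90.0, -127.9]
force: [-0.6, -0.3, -0.7]
grip_width: 0.0236
```

Request:
servo_tool(rows=[0, 0, 10, 0, 1, 0, 0, 30, 0, 1, 0, 0, 60, 0, 1, 0, 0, 95, 0, 1, 0, 0, 135, 0, 1, 0, 0, 140, 0, 1, 0, 0, 140, 0, 1, 0, 0, 140, 0, 1])

```text
time_s: 6.0
tool_pos: [0.5289, 0.2327, 0.2975]
tool_rot: [12.2, 90.0, 12.2]
force: [0.5, -1.5, -2.4]
grip_width: 0.0234
```

Run:
```python
from h import *
p,X,o=wrist();print(o['time_s'],o['tool_pos'],jaw(o),o['force'],o['grip_width'])
cv2.imwrite("pics/e2.png",p["frame"]);p=read_camera("side");cv2.imwrite("pics/e3.png",cv2.resize(p["frame"][130:310,220:420],None,fx=3,fy=3))
```

```text
6.0 [0.52888428 0.23269626 0.29746864] 0.043480515689892134 [ 0.48845841 -1.48198976 -2.36660981] 0.023446098699620915
```

View pics/e2.png

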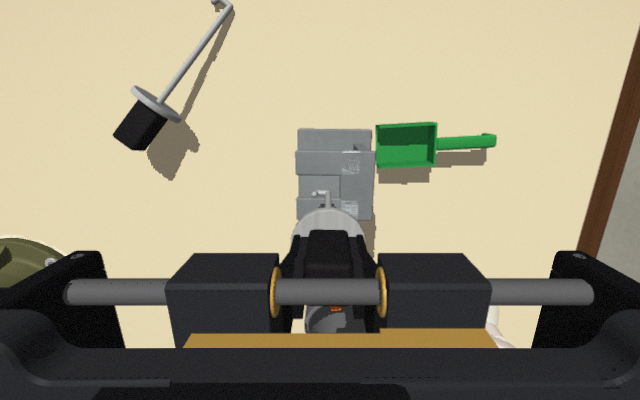

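View pics/e3.png

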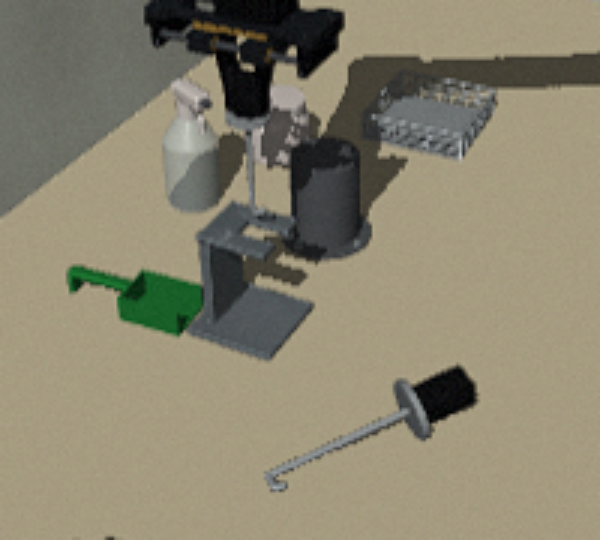

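Request:
servo_tool(rows=[41, -201, 0, 0, 1, 41, -201, 0, 0, 1, 41, -201, 0, 0, 1, 41, -201, 0, 0, 1, 41, -201, 0, 0, 1, 41, -201, 0, 0, 1, 41, -201, 0, 0, 1, 41, -201, 0, 0, 1])

```text
time_s: 6.77
tool_pos: [0.5692, 0.0323, 0.2959]
tool_rot: [174.4, 89.8, 174.5]
force: [0.5, -0.2, -2.4]
grip_width: 0.0238
```

Run:
```python
from h import *
p,X,o=wrist();print(o['time_s'],o['tool_pos'],jaw(o),o['force'],o['grip_width'])
cv2.imwrite("pics/f1.png",p["frame"])
p=read_camera("top");X=world(p);f=p["frame"];cv2.imwrite("pics/f2.png",cv2.resize(f[150:260,310:440],None,fx=5,fy=5,interpolation=cv2.INTER_CUBIC))
p=read_camera("side");X=world(p);f=p["frame"];cv2.imwrite("pics/f3.png",cv2.resize(f[100:260,260:420],None,fx=4,fy=4,interpolation=cv2.INTER_CUBIC))
```

```text
6.7667 [0.56923709 0.03234091 0.29588554] 0.03594819621875413 [ 0.5344385  -0.18839441 -2.38609434] 0.023811963345777093
```

View pics/f1.png

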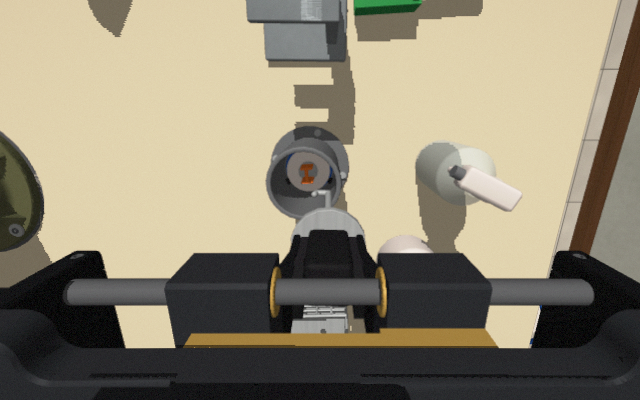

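View pics/f3.png

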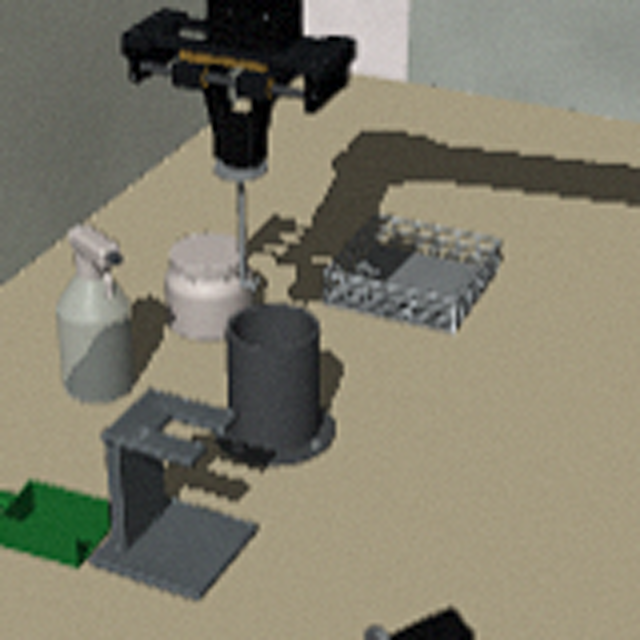

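```bash
cat > toe.py <<'E'
from h import *
import sys
p,X,o=wrist();print(o['time_s'],o['tool_pos'].round(4),o['force'].round(2))
f=p["frame"];T=o['tool_pos']
m=(abs(X[...,0]-T[0])<.04)&(abs(X[...,1]-T[1])<.04)&(X[...,2]<T[2]-.06)&(X[...,2]>T[2]-.142)&(p["range_z"]>0)
g=f.astype(int);m&=(abs(g[...,2]-g[...,0])<30)&(g.min(2)>80)
v,u=np.nonzero(m)
for a,b,q in zip(u,v,X[m]-T):
    if q[2]<-.11 :print(a,b,(q*1000).round(1))
cv2.imwrite(sys.argv[1],cv2.resize(f[110:245,250:400],None,fx=4,fy=4,interpolation=cv2.INTER_CUBIC))
E
python3 toe.py pics/f4.png|head -70
```

```text
6.9167 [0.5695 0.0339 0.2966] [-0.33 -0.33 -2.07]
315 190 [ -13.4    4.3 -136. ]
316 190 [ -12.4    3.9 -137.6]
317 190 [ -11.4    3.9 -137.6]
318 190 [ -10.3    4.2 -136.4]
319 190 [  -9.3    4.3 -136.2]
320 190 [  -8.3    4.3 -136.3]
321 190 [  -7.3    4.1 -137.1]
322 190 [  -6.3    4.  -137.4]
323 190 [  -5.2    4.1 -136.9]
324 190 [  -4.2    3.9 -137.9]
325 190 [  -3.2    3.9 -137.9]
326 190 [  -2.2    4.2 -136.9]
327 190 [  -1.2    4.2 -136.6]
313 191 [ -15.3    4.1 -133. ]
314 191 [ -14.2    4.3 -132.5]
315 191 [ -13.2    4.3 -132.4]
316 191 [ -12.2    4.1 -133.2]
317 191 [ -11.3    3.5 -135.3]
318 191 [ -10.3    3.6 -134.9]
319 191 [  -9.3    3.7 -134.7]
320 191 [  -8.3    3.5 -135.2]
321 191 [  -7.3    3.3 -136.2]
322 191 [  -6.2    3.7 -134.5]
323 191 [  -5.2    3.5 -135.3]
324 191 [  -4.2    3.5 -135.5]
325 191 [  -3.2    3.4 -135.8]
326 191 [  -2.2    3.7 -134.8]
327 191 [  -1.1    4.1 -133.2]
328 191 [-1.000e-01  3.800e+00 -1.342e+02]
329 191 [   0.9    4.2 -133. ]
312 192 [ -16.2    3.6 -131. ]
313 192 [ -15.1    3.7 -130.6]
314 192 [ -14.1    3.9 -130.2]
315 192 [ -13.1
[... 424 characters left out ...]
5e+02]
329 192 [   0.9    3.4 -132.2]
330 192 [   1.9    2.8 -134.2]
311 193 [ -17.1    2.8 -130.3]
312 193 [ -16.     3.3 -128.7]
313 193 [ -15.1    3.2 -128.8]
314 193 [ -14.1    3.1 -129.2]
315 193 [ -13.1    3.1 -129.3]
316 193 [ -12.2    2.5 -131.2]
317 193 [ -11.2    2.5 -131.3]
318 193 [ -10.3    1.6 -134.6]
319 193 [  -9.3    1.6 -134.7]
320 193 [  -8.3    1.5 -135.1]
321 193 [  -7.2    1.4 -135.1]
322 193 [  -6.2    1.9 -133.7]
323 193 [  -5.2    1.6 -134.6]
324 193 [  -4.2    1.6 -134.7]
325 193 [  -3.1    2.9 -130.1]
326 193 [  -2.1    3.8 -126.8]
327 193 [  -1.1    3.9 -126.5]
328 193 [-1.000e-01  3.900e+00 -1.265e+02]
329 193 [   0.9    3.6 -127.8]
330 193 [   1.9    2.5 -131.4]
```

View pics/f4.png

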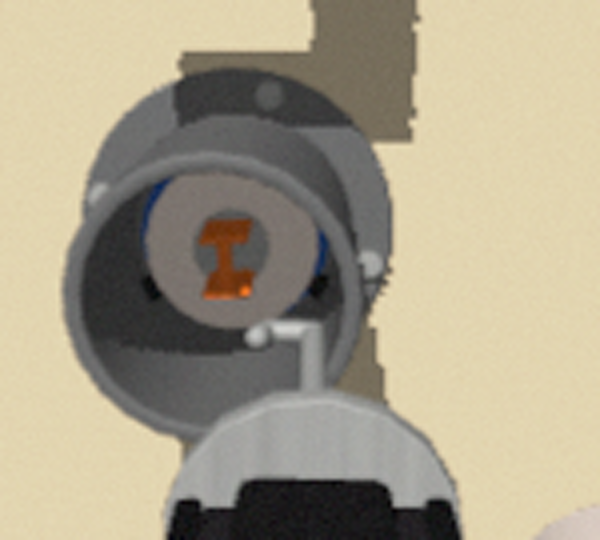

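Run:
```python
from h import *
A=[]
for k in range(3):
    p,X,o=wrist();f=p["frame"];z=p["range_z"];Xr=X-o['tool_pos']
    hsv=cv2.cvtColor(f,cv2.COLOR_BGR2HSV)
    mo=((hsv[...,0]<18)&(hsv[...,1]>150)&(hsv[...,2]>60)&(z>0)&(X[...,2]>.066)&(X[...,2]<.08)&(np.hypot(X[...,0]-.54,X[...,1]-.035)<.04))
    t=Xr[mo];m=(abs(X[...,2]-.12)<.004)&(abs(Xr[...,0]+.03)<.06)&(abs(Xr[...,1])<.06)&(z>0)
    A.append(o['tool_pos'])
    print("eye rel",(t.mean(0)*1000).round(1),cv2.minAreaRect((t[:,:2]*1000).astype(np.float32)),"rim",cv2.minEnclosingCircle((Xr[m][:,:2]*1000).astype(np.float32)),o['tool_pos'].round(4),o['force'].round(1))
```

```text
eye rel [ -29.5   -0.4 -225.2] ((-29.320444107055664, -0.8308019638061523), (14.232898712158203, 19.555543899536133), 2.2606260776519775) rim ((-29.941774368286133, -1.38656747341156), 43.855491638183594) [0.5696 0.0337 0.2969] [ 0.  -0.1 -1.9]
eye rel [ -29.8   -0.5 -225.2] ((-29.73251724243164, -0.8130025863647461), (13.482667922973633, 20.122060775756836), 3.1561973094940186) rim ((-30.084583282470703, -1.071303367614746), 43.8526611328125) [0.5698 0.0334 0.2971] [-0.5  0.5 -1.4]
eye rel [ -29.8   -1.1 -225.3] ((-29.56179428100586, -0.6375837326049805), (13.603004455566406, 20.296707153320312), 1.8993443250656128) rim ((-30.16002082824707, -0.8231092095375061), 43.81846618652344) [0.5698 0.0331 0.2972] [ 0.   0.  -1.8]
```

Request:
servo_tool(rows=[0, -2, -5, 0, 1, 0, -2, -25, 0, 1, 0, -2, -50, 0, 1, 0, -2, -70, 0, 1, 0, -2, -76, 0, 1, 0, -2, -76, 0, 1, 0, -2, -76, 0, 1])

```text
time_s: 7.7
tool_pos: [0.5703, 0.0298, 0.222]
tool_rot: [-14.0, 90.0, -14.0]
force: [-0.1, -0.4, -0.4]
grip_width: 0.024
```

Request:
servo_tool(rows=[0, 0, -4, 0, 1, 0, 0, -8, 0, 1, 0, 0, -12, 0, 1, 0, 0, -12, 0, 1])

```text
time_s: 8.03
tool_pos: [0.5697, 0.0298, 0.209]
tool_rot: [-165.8, 90.0, -165.7]
force: [-0.1, -0.0, -0.8]
grip_width: 0.0239
```

```bash
python3 toe.py pics/g1.png|head -1
```

```text
8.0333 [0.5697 0.0298 0.209 ] [-0.14 -0.04 -0.79]
```

View pics/g1.png

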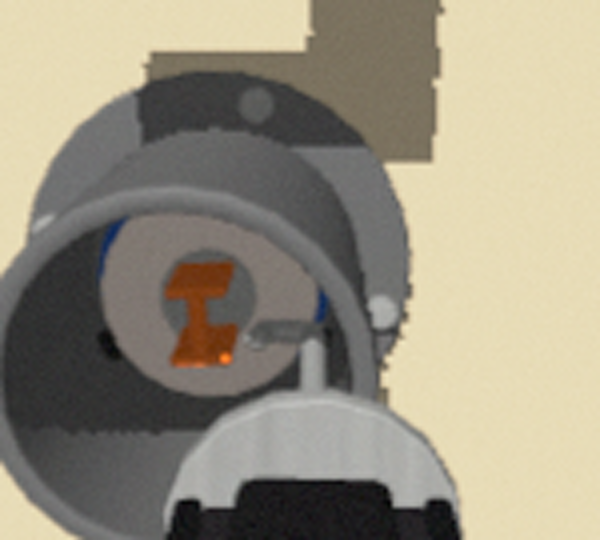

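```bash
cat > rel.py <<'E'
from h import *
for k in range(2):
    p,X,o=wrist();f=p["frame"];z=p["range_z"];R=(X-o['tool_pos'])*1000
    hsv=cv2.cvtColor(f,cv2.COLOR_BGR2HSV)
    near=(z>0)&(X[...,2]<.11)&(abs(R[...,0]+25)<45)&(abs(R[...,1])<30)
    mo=(hsv[...,0]<18)&(hsv[...,1]>150)&(hsv[...,2]>60)&near&(X[...,2]>.066)
    t=R[mo];print("eye",t.mean(0).round(1),cv2.minAreaRect(t[:,:2].astype(np.float32)))
    mt=near&(hsv[...,1]<60)&(abs(R[...,2]+136)<9)&(X[...,2]>.05)&(R[...,0]<-4)&(R[...,0]>-20)
    t=R[mt];print("toe",len(t),t.mean(0).round(1),t.min(0).round(1),t.max(0).round(1),o['tool_pos'].round(4),o['force'].round(1))
E
python3 rel.py
```

```text
eye [ -29.4    3.3 -137.6] ((-29.310888290405273, 2.9952869415283203), (14.603250503540039, 20.242563247680664), 3.898693799972534)
toe 84 [ -10.4    2.1 -132.8] [ -17.1   -1.5 -137.3] [  -4.     4.5 -127.5] [0.5698 0.0298 0.2093] [-0.8 -0.1 -0.9]
eye [ -29.6    3.1 -137.8] ((-29.758686065673828, 3.0414505004882812), (14.305827140808105, 20.540700912475586), 4.215826988220215)
toe 80 [ -10.7    2.1 -132.8] [ -16.9   -1.2 -137.5] [  -4.     4.4 -127.5] [0.57   0.0298 0.2095] [-0.6  0.  -1.6]
```

Request:
servo_tool(rows=[0, 1.6, -5, 0, 1, 0, 1.6, -10, 0, 1, 0, 1.6, -15, 0, 1, 0, 1.6, -20, 0, 1, 0, 1.6, -20, 0, 1, 0, 1.6, -20, 0, 1])

```text
time_s: 8.68
tool_pos: [0.5697, 0.0314, 0.1889]
tool_rot: [-161.5, 89.9, -161.4]
force: [0.6, 0.4, -1.0]
grip_width: 0.0238
```

```bash
python3 rel.py; python3 toe.py pics/g2.png|head -1
```

```text
eye [ -29.4    1.8 -117.4] ((-29.538339614868164, 1.4230985641479492), (15.149130821228027, 20.504318237304688), 2.434309720993042)
toe 81 [ -10.5    2.1 -132.7] [ -17.1   -1.1 -136.9] [  -4.1    4.6 -128. ] [0.5697 0.0314 0.1889] [ 0.6  0.4 -1. ]
eye [ -29.6    1.7 -117.8] ((-29.68795394897461, 1.313460350036621), (14.391352653503418, 20.539424896240234), 1.7614104747772217)
toe 82 [ -10.5    2.1 -132.8] [ -17.    -1.2 -137.9] [  -4.     4.5 -127.4] [0.5699 0.0313 0.1893] [-0.6  0.  -1.6]
8.7833 [0.5701 0.0314 0.1896] [-0.44  0.66 -2.16]
```

View pics/g2.png

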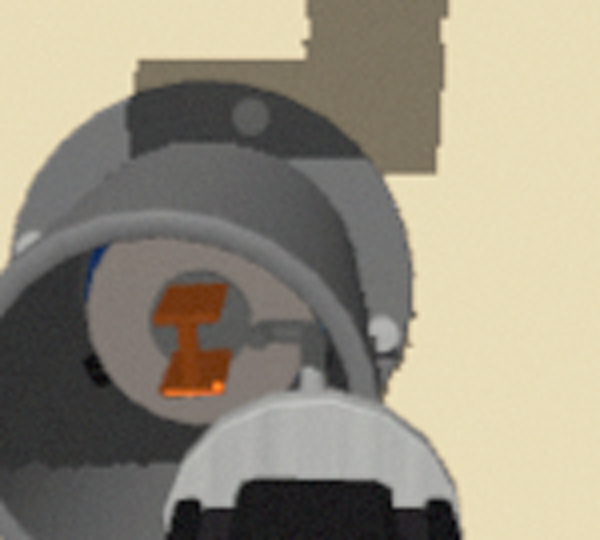

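Request:
servo_tool(rows=[-2, 0, 0, 0, 1, -4, 0, 0, 0, 1, -6, 0, 0, 0, 1, -6, 0, 0, 0, 1])

```text
time_s: 9.17
tool_pos: [0.5636, 0.0314, 0.1896]
tool_rot: [100.1, 90.0, 100.1]
force: [-0.7, -0.4, -2.3]
grip_width: 0.0238
```

Request:
servo_tool(rows=[-2, 0, 0, 0, 1, -4, 0, 0, 0, 1, -5, 0, 0, 0, 1, -5, 0, 0, 0, 1])

```text
time_s: 9.5
tool_pos: [0.5588, 0.0315, 0.1895]
tool_rot: [75.2, 90.0, 75.2]
force: [0.9, -0.6, -1.6]
grip_width: 0.0238
```

Request:
servo_tool(rows=[-2, 0, 0, 0, 1, -4, 0, 0, 0, 1, -5, 0, 0, 0, 1, -5, 0, 0, 0, 1])

```text
time_s: 9.83
tool_pos: [0.5538, 0.0314, 0.1895]
tool_rot: [96.8, 90.0, 96.9]
force: [0.2, 0.3, -1.2]
grip_width: 0.0239
```

```bash
python3 rel.py; python3 toe.py pics/g3.png|head -1
```

```text
eye [ -13.7    1.9 -118.1] ((-13.392784118652344, 1.4628725051879883), (14.652650833129883, 20.565523147583008), 2.047879934310913)
toe 36 [  -7.7    1.8 -134.5] [ -11.1   -0.7 -137.3] [  -4.     4.3 -130.7] [0.5538 0.0314 0.1895] [ 0.2  0.3 -1.2]
eye [ -13.9    1.9 -118.1] ((-13.38852310180664, 1.4578208923339844), (14.753427505493164, 20.213491439819336), 1.2306264638900757)
toe 35 [  -7.7    1.8 -134.3] [ -11.1   -0.6 -137.9] [  -5.     4.2 -131.9] [0.5539 0.0314 0.1895] [-0.3  0.1 -1.6]
9.9333 [0.554  0.0314 0.1895] [-0.49  0.04 -1.31]
```

View pics/g3.png

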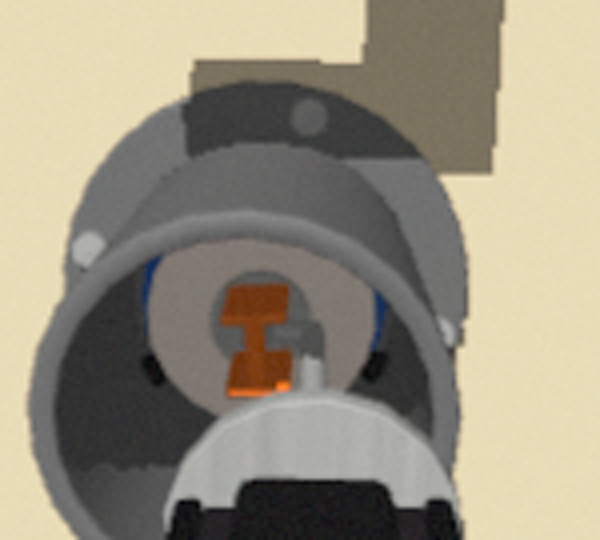

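Request:
servo_tool(rows=[-2, 0, 0, 0, 1, -4, 0, 0, 0, 1, -6.5, 0, 0, 0, 1, -6.5, 0, 0, 0, 1, -6.5, 0, 0, 0, 1])

```text
time_s: 10.4
tool_pos: [0.5474, 0.0314, 0.1895]
tool_rot: [35.5, 90.0, 35.5]
force: [-0.4, -0.4, -1.7]
grip_width: 0.0238
```

Request:
servo_tool(rows=[0, 0, 2, 0, 1, 0, 0, 4, 0, 1, 0, 0, 6, 0, 1, 0, 0, 8, 0, 1, 0, 0, 9, 0, 1, 0, 0, 10, 0, 1, 0, 0, 10, 0, 1])

```text
time_s: 10.98
tool_pos: [0.5476, 0.0314, 0.1997]
tool_rot: [7.3, 90.0, 7.4]
force: [0.8, -0.1, -1.6]
grip_width: 0.024
```

```bash
python3 rel.py; python3 toe.py pics/g4.png|head -1
```

```text
eye [  -8.     2.3 -128.1] ((-7.473701477050781, 1.3043479919433594), (13.975805282592773, 20.64348793029785), 2.0836195945739746)
toe 39 [ -13.4    2.4 -130.6] [ -16.9   -1.4 -136.9] [  -4.9    4.5 -127.1] [0.5476 0.0314 0.1997] [ 0.8 -0.1 -1.6]
eye [  -8.     2.3 -128. ] ((-7.7503461837768555, 1.2610340118408203), (13.917398452758789, 20.427743911743164), 0.49679064750671387)
toe 40 [ -13.5    2.4 -130.9] [ -16.9   -0.8 -137.5] [  -5.     4.4 -127.3] [0.5476 0.0314 0.1996] [-0.2 -0.3 -1.6]
11.0833 [0.5475 0.0314 0.1995] [-0.57  0.36 -1.8 ]
```

View pics/g4.png

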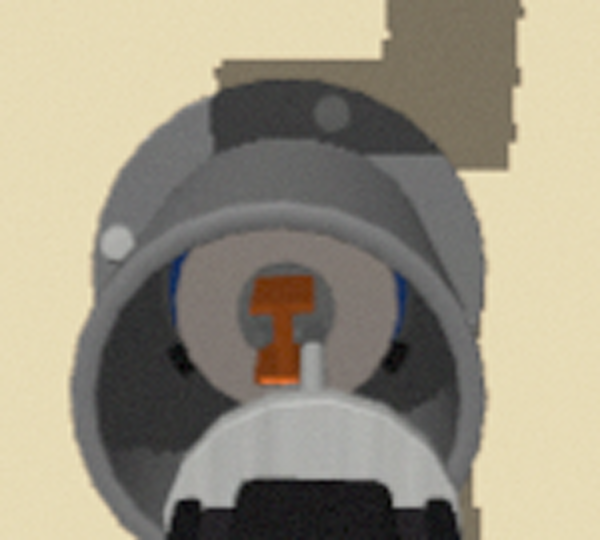

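Request:
servo_tool(rows=[0, 0, 0.6, 0, 1, 0, 0, 1.2, 0, 1, 0, 0, 1.8, 0, 1, 0, 0, 2.4, 0, 1, 0, 0, 3, 0, 1, 0, 0, 3.6, 0, 1, 0, 0, 4.2, 0, 1, 0, 0, 4.8, 0, 1])

```text
time_s: 11.8
tool_pos: [0.5474, 0.0314, 0.2041]
tool_rot: [-156.1, 90.0, -156.1]
force: [0.3, -0.1, -2.7]
grip_width: 0.0236
```

Request:
servo_tool(rows=[0, 0, 0.5, 0, 1, 0, 0, 1, 0, 1, 0, 0, 1.5, 0, 1, 0, 0, 2, 0, 1, 0, 0, 2.5, 0, 1, 0, 0, 3, 0, 1])

```text
time_s: 12.3
tool_pos: [0.547, 0.0313, 0.2066]
tool_rot: [-161.7, 89.9, -161.6]
force: [-0.3, 0.4, -7.2]
grip_width: 0.0236
```

Request:
servo_tool(rows=[0, 0, 0.5, 0, 1, 0, 0, 1, 0, 1, 0, 0, 1.5, 0, 1, 0, 0, 2, 0, 1, 0, 0, 2.5, 0, 1, 0, 0, 3, 0, 1])

```text
time_s: 12.8
tool_pos: [0.5476, 0.0314, 0.2105]
tool_rot: [4.3, 90.0, 4.3]
force: [0.1, -0.2, -5.3]
grip_width: 0.0238
```

Request:
servo_tool(rows=[0, 0, 0.6, 0, 1, 0, 0, 1.2, 0, 1, 0, 0, 1.8, 0, 1, 0, 0, 2.4, 0, 1, 0, 0, 3, 0, 1, 0, 0, 3.6, 0, 1, 0, 0, 4.2, 0, 1, 0, 0, 4.8, 0, 1])

```text
time_s: 13.47
tool_pos: [0.5477, 0.0315, 0.2154]
tool_rot: [7.5, 90.0, 7.6]
force: [0.2, -0.6, -2.7]
grip_width: 0.0239
```

Request:
servo_tool(rows=[0, 0, 0.7, 0, 1, 0, 0, 1.4, 0, 1, 0, 0, 2.1, 0, 1, 0, 0, 2.8, 0, 1, 0, 0, 3.5, 0, 1, 0, 0, 4.2, 0, 1, 0, 0, 5, 0, 1, 0, 0, 6, 0, 1])

```text
time_s: 14.13
tool_pos: [0.5473, 0.0314, 0.221]
tool_rot: [-158.7, 90.0, -158.7]
force: [0.2, -1.2, -1.2]
grip_width: 0.0237
```

```bash
python3 rel.py; python3 toe.py pics/g5.png|head -1
```

```text
eye [  -8.2    3.6 -135.1] ((-8.054399490356445, 1.4635143280029297), (20.732440948486328, 14.133055686950684), 89.79808807373047)
toe 47 [ -12.3    2.3 -131.4] [ -17.    -0.8 -137.6] [  -4.     4.4 -127.4] [0.5473 0.0314 0.221 ] [ 0.2 -1.2 -1.2]
eye [  -8.1    3.8 -135.4] ((-7.803892612457275, 1.3329601287841797), (14.301939964294434, 20.483633041381836), 1.416089415550232)
toe 40 [ -13.7    2.4 -130.7] [ -16.9   -1.1 -136.6] [ -11.     4.5 -127.8] [0.5475 0.0314 0.2213] [ 0.   0.5 -3.2]
14.2333 [0.5476 0.0314 0.2212] [ 0.4  -0.47 -2.42]
```

View pics/g5.png

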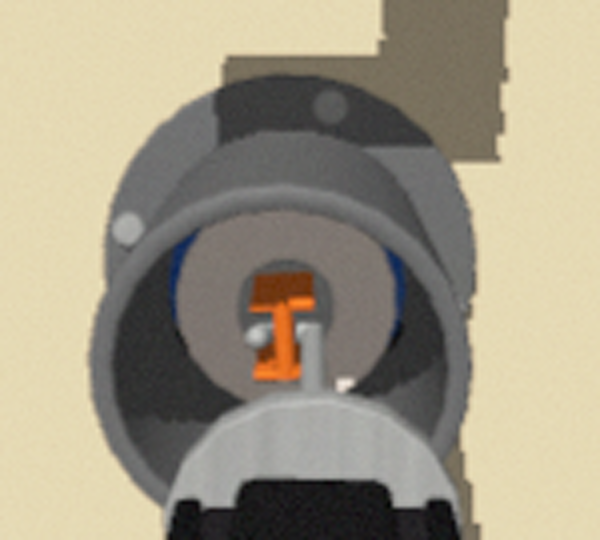

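Request:
servo_tool(rows=[0, 0, 3, 0, 1, 0, 0, 8, 0, 1, 0, 0, 14, 0, 1, 0, 0, 21, 0, 1, 0, 0, 28, 0, 1, 0, 0, 35, 0, 1, 0, 0, 42, 0, 1, 0, 0, 49, 0, 1, 0, 0, 54, 0, 1, 0, 0, 56, 0, 1])

```text
time_s: 15.12
tool_pos: [0.5479, 0.0314, 0.2783]
tool_rot: [9.4, 89.9, 9.4]
force: [-0.2, -1.1, -2.4]
grip_width: 0.0239
```

```bash
python3 toe.py pics/g6.png|head -1
```

```text
15.1167 [0.5479 0.0314 0.2783] [-0.23 -1.07 -2.41]
```

View pics/g6.png

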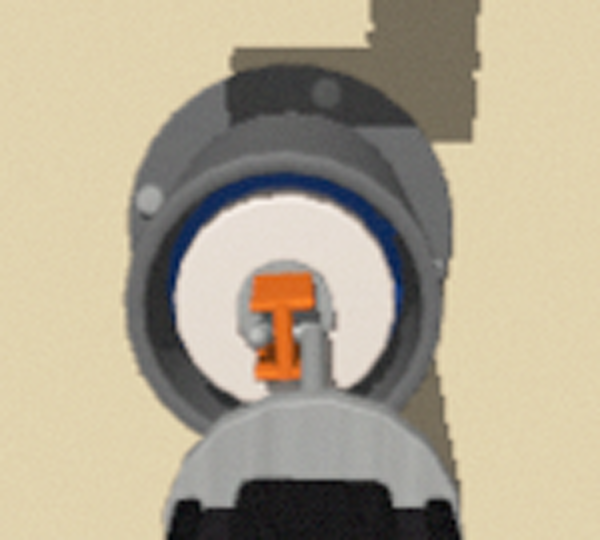

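Request:
servo_tool(rows=[0, 0, 4, 0, 1, 0, 0, 10, 0, 1, 0, 0, 17, 0, 1, 0, 0, 25, 0, 1, 0, 0, 33, 0, 1, 0, 0, 41, 0, 1, 0, 0, 48, 0, 1, 0, 0, 53, 0, 1, 0, 0, 55, 0, 1, 0, 0, 55, 0, 1])

```text
time_s: 16.0
tool_pos: [0.5477, 0.0314, 0.3327]
tool_rot: [7.1, 89.9, 7.1]
force: [-0.0, -0.5, -2.8]
grip_width: 0.0236
```

Run:
```python
from h import *
o=get_obs();print(o['tool_pos'],o['force'])
p=read_camera("side");f=p["frame"];cv2.imwrite("pics/h1.png",cv2.resize(f[80:260,260:420],None,fx=3.3,fy=3.3,interpolation=cv2.INTER_CUBIC))
p=read_camera("top");X=world(p);r=cut_out("basket",p)[0];P=X[r["pixels"]&(p["range_z"]>0)]
Q=P[P[:,2]>.036];print(len(Q),cv2.minAreaRect((Q[:,:2]*1000).astype(np.float32)))
Q=P[P[:,2]<.012];print(len(Q),cv2.minAreaRect((Q[:,:2]*1000).astype(np.float32)))
cv2.imwrite("pics/h2.png",cv2.resize(p["frame"][160:250,330:540],None,fx=3.8,fy=3.8,interpolation=cv2.INTER_CUBIC))
```

```text
[0.54774503 0.03139328 0.33268637] [-0.02987661 -0.53052235 -2.75680708]
147 ((523.9873657226562, -188.83546447753906), (153.703857421875, 356.7003479003906), 0.8564566373825073)
699 ((523.7416381835938, -346.4317626953125), (155.02525329589844, 68.9633560180664), 1.868302583694458)
```

View pics/h1.png

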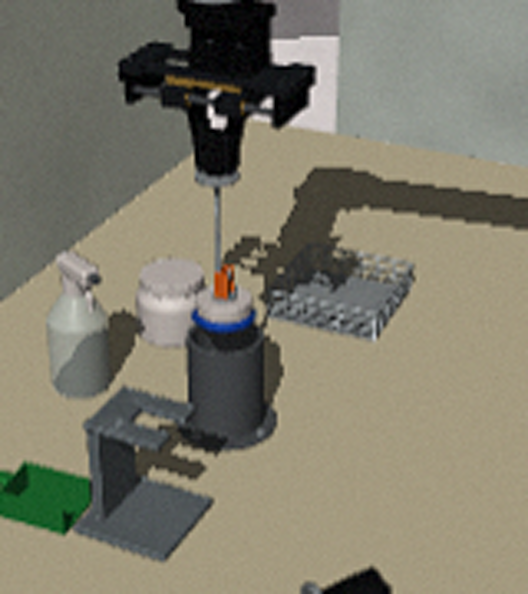

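View pics/h2.png

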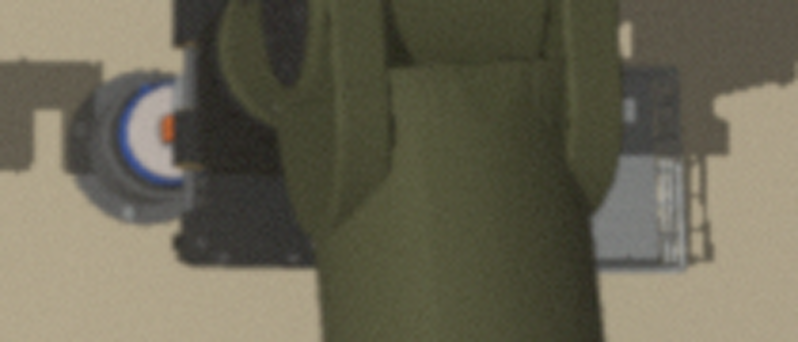

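Run:
```python
from h import *
X=np.load("top.npz")["X"]
B=(X[...,0]>.42)&(X[...,0]<.63)&(X[...,1]>-.4)&(X[...,1]<-.19)
for lo,hi in((.035,.06),(.002,.01)):
    Q=X[B&(X[...,2]>lo)&(X[...,2]<hi)];print(len(Q),cv2.minAreaRect((Q[:,:2]*1000).astype(np.float32)),Q.min(0),Q.max(0))
```

```text
379 ((524.5407104492188, -288.1993408203125), (154.8121795654297, 156.991943359375), 1.9500561952590942) [ 0.4473852  -0.36869964  0.03515502] [ 0.60360587 -0.20823804  0.04858742]
2767 ((524.8782348632812, -295.02325439453125), (209.83523559570312, 209.26593017578125), 89.89735412597656) [ 0.42014381 -0.39997994  0.00200515] [ 0.62964979 -0.19003835  0.009984  ]
```

Request:
servo_tool(rows=[0, -4, 0, 0, 1, -1, -12, 0, 0, 1, -2, -24, 0, 0, 1, -3, -38, 0, 0, 1, -4, -52, 0, 0, 1, -5, -66, 0, 0, 1, -6, -80, 0, 0, 1, -7, -94, 0, 0, 1, -8, -108, 0, 0, 1, -9, -122, 0, 0, 1])

```text
time_s: 16.98
tool_pos: [0.5379, -0.093, 0.3321]
tool_rot: [-85.5, 90.0, -85.5]
force: [0.5, -0.4, -2.8]
grip_width: 0.0235
```

Request:
servo_tool(rows=[-1, -14, 0, 0, 1, -2, -28, 0, 0, 1, -3, -42, 0, 0, 1, -4, -56, 0, 0, 1, -4, -70, 0, 0, 1, -4, -84, 0, 0, 1, -4, -98, 0, 0, 1, -4, -108, 0, 0, 1, -4, -116, 0, 0, 1, -4, -120, 0, 0, 1])

```text
time_s: 17.82
tool_pos: [0.5339, -0.2126, 0.3321]
tool_rot: [-100.8, 90.0, -100.9]
force: [0.3, -0.7, -2.7]
grip_width: 0.0237
```

```bash
python3 toe.py pics/i1.png|head -1
python3 - <<'E'
from h import *
p,X,o=wrist();cv2.imwrite("pics/i2.png",p["frame"])
E
```

```text
17.8167 [ 0.5339 -0.2126  0.3321] [ 0.3  -0.66 -2.74]
```

View pics/i2.png

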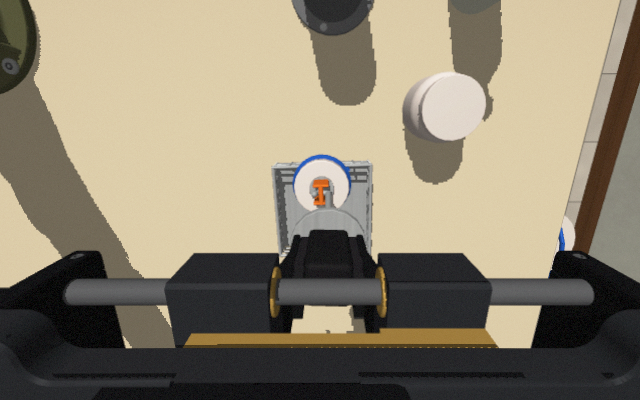

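Request:
servo_tool(rows=[0, -4, 0, 0, 1, 0, -12, 0, 0, 1, -1, -22, 0, 0, 1, -1, -34, 0, 0, 1, -1, -46, 0, 0, 1, -1, -58, 0, 0, 1, -1, -67, 0, 0, 1, -1, -73, 0, 0, 1, -1, -76, 0, 0, 1, -1, -76, 0, 0, 1])

```text
time_s: 18.75
tool_pos: [0.5333, -0.2874, 0.332]
tool_rot: [-119.5, 90.0, -119.5]
force: [-0.8, -1.1, -3.5]
grip_width: 0.0236
```

Request:
servo_tool(rows=[0, 0, -4, 0, 1, 0, 0, -12, 0, 1, 0, 0, -24, 0, 1, 0, 0, -36, 0, 1, 0, 0, -48, 0, 1, 0, 0, -60, 0, 1, 0, 0, -72, 0, 1, 0, 0, -82, 0, 1, 0, 0, -88, 0, 1, 0, 0, -90, 0, 1])

```text
time_s: 19.58
tool_pos: [0.533, -0.2863, 0.2405]
tool_rot: [163.9, 89.9, 164.0]
force: [0.1, 0.4, -2.7]
grip_width: 0.0236
```

Request:
servo_tool(rows=[0, 0, -4, 0, 1, 0, 0, -10, 0, 1, 0, 0, -16, 0, 1, 0, 0, -22, 0, 1, 0, 0, -28, 0, 1, 0, 0, -33, 0, 1, 0, 0, -36, 0, 1, 0, 0, -39, 0, 1, 0, 0, -41, 0, 1, 0, 0, -41, 0, 1])

```text
time_s: 20.42
tool_pos: [0.5334, -0.2865, 0.2007]
tool_rot: [170.0, 90.0, 170.1]
force: [0.5, 0.4, -2.6]
grip_width: 0.0235
```

```bash
python3 toe.py pics/j1.png|head -1
python3 - <<'E'
from h import *
p=read_camera("side");f=p["frame"];cv2.imwrite("pics/j2.png",cv2.resize(f[80:220,280:420],None,fx=4,fy=4,interpolation=cv2.INTER_CUBIC))
E
```

```text
20.4167 [ 0.5334 -0.2865  0.2007] [ 0.51  0.35 -2.63]
```

View pics/j1.png

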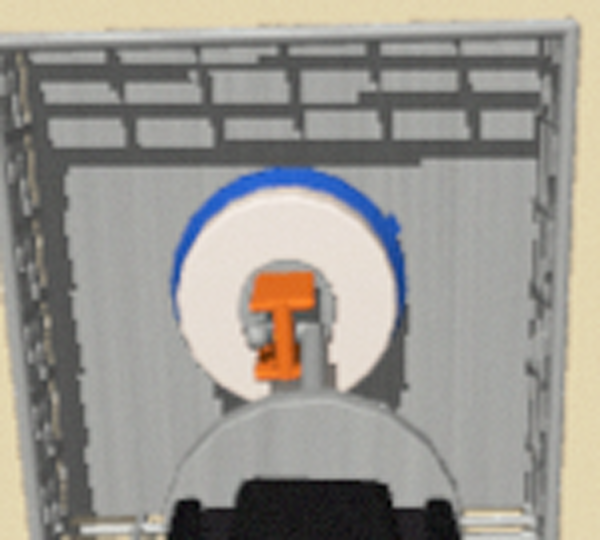

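View pics/j2.png

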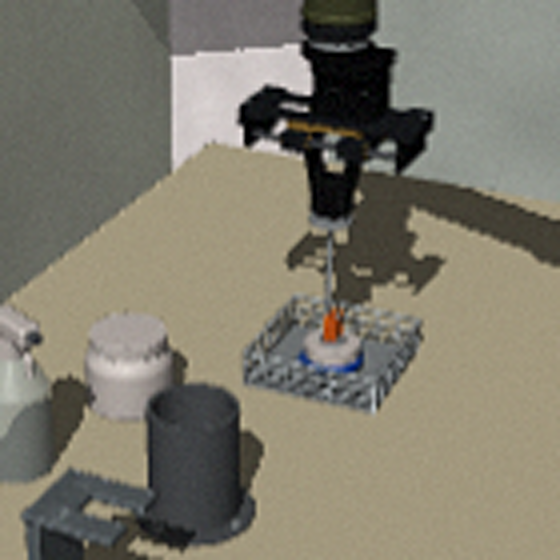

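Hanging upright about 7 mm above the basket floor. I'll lower it until it stands, then on to mid-opening.

Request:
servo_tool(rows=[0, 0, -2, 0, 1, 0, 0, -4, 0, 1, 0, 0, -6, 0, 1, 0, 0, -8, 0, 1, 0, 0, -10, 0, 1, 0, 0, -12, 0, 1, 0, 0, -14, 0, 1, 0, 0, -16, 0, 1, 0, 0, -16, 0, 1])

```text
time_s: 21.27
tool_pos: [0.5333, -0.2865, 0.1846]
tool_rot: [160.7, 90.0, 160.8]
force: [-0.6, 0.1, -1.7]
grip_width: 0.0241
```

```bash
python3 toe.py pics/k1.png|head -1;python3 - <<'E'
from h import *
p,X,o=wrist();f=p["frame"];z=p["range_z"];R=(X-o['tool_pos'])*1000
hsv=cv2.cvtColor(f,cv2.COLOR_BGR2HSV)
mo=(hsv[...,0]<18)&(hsv[...,1]>150)&(hsv[...,2]>60)&(z>0)&(abs(R[...,0]+10)<30)&(abs(R[...,1])<30)
t=R[mo];print(np.percentile(t,[2,50,95],axis=0).round(1),np.percentile(X[mo][:,2],[95,99]))
E
```

```text
21.2667 [ 0.5333 -0.2865  0.1846] [-0.6   0.08 -1.69]
[[ -14.4   -7.6 -149.8]
 [  -7.7    9.1 -122.5]
 [  -1.    11.9 -119.4]] [0.06538828 0.06604338]
```

View pics/k1.png

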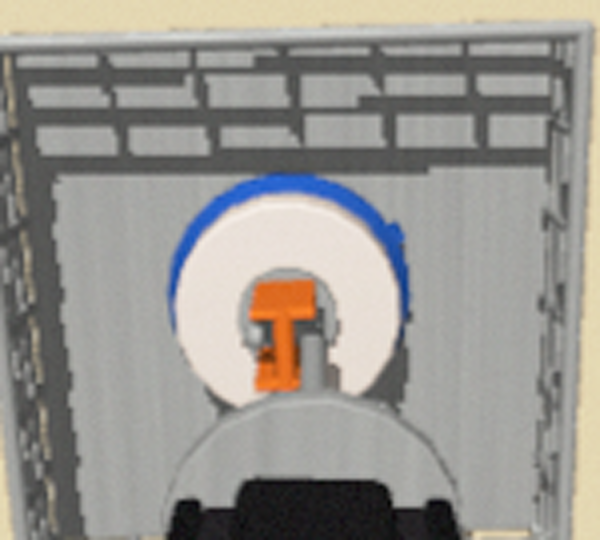

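Request:
servo_tool(rows=[0, 0, -3, 0, 1, 3, 0, -3, 0, 1, 6, 0, -3, 0, 1, 10, 0, -3, 0, 1, 14, 0, -3, 0, 1, 18, 0, -3, 0, 1, 22, 0, -3, 0, 1, 26, 0, -3, 0, 1, 28, 0, -3, 0, 1, 28, 0, -3, 0, 1])

```text
time_s: 22.2
tool_pos: [0.5621, -0.2864, 0.182]
tool_rot: [-68.6, 90.0, -68.5]
force: [-0.2, -1.0, -2.1]
grip_width: 0.0239
```

```bash
python3 toe.py pics/k2.png|head -1
```

```text
22.2 [ 0.5621 -0.2864  0.182 ] [-0.23 -0.96 -2.13]
```

View pics/k2.png

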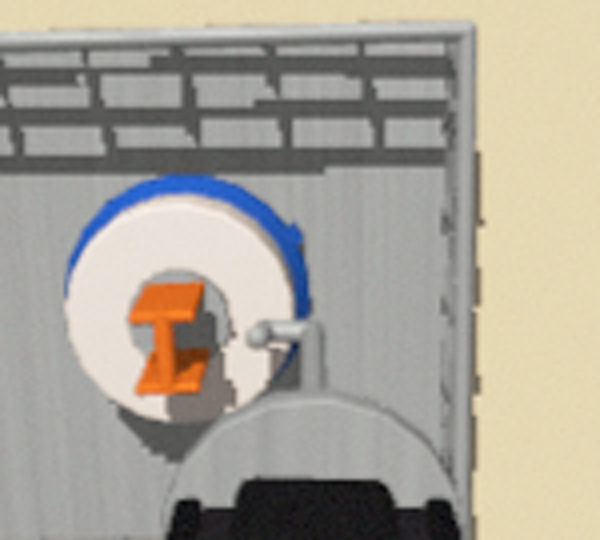

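Request:
servo_tool(rows=[0, 0, 10, 0, 1, 0, 0, 30, 0, 1, 0, 0, 60, 0, 1, 0, 0, 90, 0, 1, 0, 0, 118, 0, 1, 0, 15, 120, 0, 1, 0, 45, 120, 0, 1, 0, 85, 120, 0, 1, -10, 125, 120, 0, 1, -15, 165, 120, 0, 1])

```text
time_s: 23.08
tool_pos: [0.5454, -0.1207, 0.303]
tool_rot: [2.9, 90.0, 2.8]
force: [1.2, 0.5, -1.7]
grip_width: 0.0238
```

Request:
servo_tool(rows=[-2, 40, 0, 0, 1, -5, 80, 0, 0, 1, -10, 120, 0, 0, 1, -15, 160, 0, 0, 1, -18, 200, 0, 0, 1, -18, 240, 0, 0, 1, -18, 280, 0, 0, 1, -18, 315, 0, 0, 1, -18, 340, 0, 0, 1, -18, 354, 0, 0, 1])

```text
time_s: 23.92
tool_pos: [0.5274, 0.2366, 0.3025]
tool_rot: [90.6, 89.9, 90.9]
force: [0.7, 0.0, -2.2]
grip_width: 0.0236
```

Request:
servo_tool(rows=[0, 0, 0, 0, 1, 0, 0, 0, 0, 1, 0, 0, 0, 0, 1])

```text
time_s: 24.17
tool_pos: [0.5293, 0.2296, 0.3025]
tool_rot: [-58.5, 89.9, -58.7]
force: [0.1, -0.4, -1.8]
grip_width: 0.0236
```

```bash
for i in 1 2 3; do python3 toe.py pics/l1.png|head -1;done
```

```text
24.1667 [0.5293 0.2296 0.3025] [ 0.05 -0.44 -1.84]
24.2167 [0.5293 0.2295 0.3025] [ 0.46 -0.69 -1.19]
24.2667 [0.5292 0.2297 0.3026] [ 0.23 -0.6  -2.3 ]
```

View pics/l1.png

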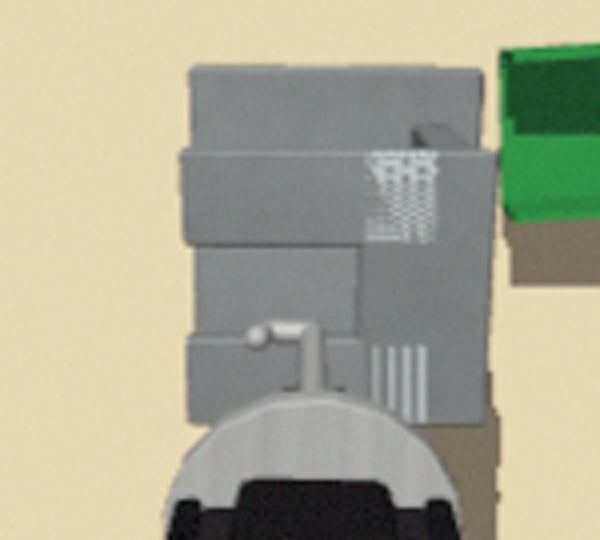

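Request:
servo_tool(rows=[0, 3, -5, 0, 1, 0, 3, -25, 0, 1, 0, 3, -50, 0, 1, 0, 3, -75, 0, 1, 0, 3, -100, 0, 1, 0, 3, -120, 0, 1, 0, 3, -132, 0, 1, 0, 3, -138, 0, 1, 0, 3, -141, 0, 1, 0, 3, -141, 0, 1])

```text
time_s: 25.15
tool_pos: [0.5288, 0.2354, 0.1613]
tool_rot: [16.6, 90.0, 16.6]
force: [-0.4, -0.0, -2.3]
grip_width: 0.0235
```

Request:
servo_tool(rows=[0, 0, -1, 0, 1, 0, 0, -2, 0, 1, 0, 0, -3, 0, 1, 0, 0, -3.5, 0, 1, 0, 0, -3.5, 0, 1])

```text
time_s: 25.57
tool_pos: [0.5286, 0.2355, 0.1578]
tool_rot: [28.4, 90.0, 28.5]
force: [-0.1, -0.8, -1.8]
grip_width: 0.0236
```

```bash
for i in 1 2 ; do python3 toe.py pics/l2.png|head -1;done
python3 - <<'E'
from h import *
p=read_camera("side");f=p["frame"];cv2.imwrite("pics/l3.png",cv2.resize(f[150:280,240:380],None,fx=4,fy=4,interpolation=cv2.INTER_CUBIC))
E
```

```text
25.5667 [0.5286 0.2355 0.1578] [-0.09 -0.79 -1.81]
25.6167 [0.5286 0.2355 0.1578] [ 0.6   0.11 -2.33]
```

View pics/l2.png

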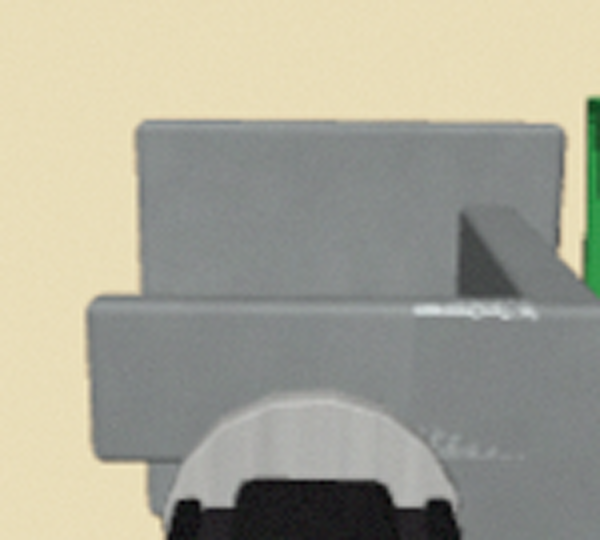

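View pics/l3.png

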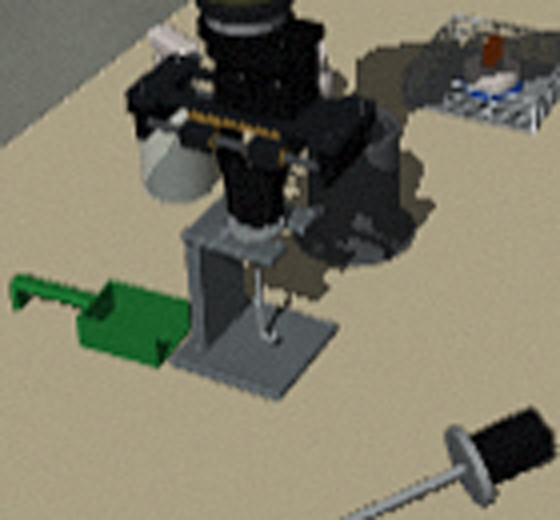

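Request:
servo_tool(rows=[0, -2.5, 0, 0, 1, 0, -2.5, -0.5, 0, 1, 0, -2.5, -0.8, 0, 1, 0, -2.5, -0.8, 0, 1])

```text
time_s: 26.05
tool_pos: [0.5287, 0.2324, 0.1574]
tool_rot: [-30.2, 90.0, -30.2]
force: [-1.3, -2.2, 2.7]
grip_width: 0.0235
```

```bash
python3 -c "
from h import *
for i in range(4):
    read_camera('side');o=get_obs();print(o['tool_pos'].round(4),o['force'].round(2))"
```

```text
[0.5287 0.2325 0.1574] [-1.76 -2.88  3.92]
[0.5287 0.2325 0.1574] [-2.51 -1.29  4.74]
[0.5287 0.2325 0.1574] [-2.77 -2.58  4.3 ]
[0.5288 0.2326 0.1574] [-2.66 -2.4   5.46]
```

Collar is resting on the plate (about 6 N of support). Opening the gripper.

Request:
servo_tool(rows=[0, 0, 0, 0, 0.6, 0, 0, 0, 0, 0.3, 0, 0, 0, 0, 0, 0, 0, 0, 0, 0, 0, 0, 0, 0, 0, 0, 0, 0, 0, 0, 0, 0, 0, 0, 0, 0, 0, 0, 0, 0, 0, 0, 0, 0, 0, 0, 0, 0, 0, 0])

```text
time_s: 27.08
tool_pos: [0.5285, 0.2329, 0.1568]
tool_rot: [-7.5, 90.0, -7.5]
force: [-0.5, -0.4, -0.1]
grip_width: 0.0815
```

Request:
servo_tool(rows=[0, 0, 0, 0, 0, 0, 0, 10, 0, 0, 0, 0, 30, 0, 0, 0, 0, 60, 0, 0, 0, 0, 95, 0, 0, 0, 0, 135, 0, 0, 0, 0, 160, 0, 0, 0, 0, 160, 0, 0, 0, 0, 160, 0, 0])

```text
time_s: 27.83
tool_pos: [0.5294, 0.2331, 0.3195]
tool_rot: [30.2, 89.7, 30.2]
force: [-0.8, -0.2, -0.6]
grip_width: 0.0872
```

Run:
```python
from h import *
p,X,o=wrist();print(o);cv2.imwrite("pics/m1.png",p["frame"])
for lo,hi in((.139,.146),(.18,.195)):
    m=(X[...,2]>lo)&(X[...,2]<hi)&(X[...,0]>.46)&(X[...,0]<.6)&(X[...,1]>.19)&(X[...,1]<.31)&(p["range_z"]>0)
    P=X[m];print(lo,len(P),cv2.minAreaRect((P[:,:2]*1000).astype(np.float32)),P[:,2].mean())
p=read_camera("side");cv2.imwrite("pics/m2.png",p["frame"])
p=read_camera("top");X=world(p);cv2.imwrite("pics/m3.png",p["frame"])
for n in("filter","spray","tub","scoop"):
    for r in cut_out(n,p)[:1]:
        P=X[r["pixels"]&(p["range_z"]>0)];print(n,r["score"],r["extent"],np.median(P,0).round(3),P[:,2].max())
```

```text
{'time_s': 27.8333, 'qpos': array([-43.86428789,   7.78592872,  19.671214  ,  86.72216039,
        -2.64868861,  85.6770998 , -24.13377594]), 'joint_velocities': array([-0.04064052,  1.59802869, -0.28185208,  3.92866156, -0.11707426,
       -0.64959697, -0.08003657]), 'effort': array([ 3.34267714e-02, -3.91401994e+01,  1.68855127e+00, -3.35785174e+01,
       -7.29824952e-02,  2.80522183e-02, -4.30051747e-03]), 'tool_pos': array([0.52938985, 0.23314792, 0.31950521]), 'tool_rot': array([30.15245417, 89.73018523, 30.19187984]), 'force': array([-0.84616035, -0.17991788, -0.59019635]), 'wrist_torque': array([-0.15025559,  0.04025908, -0.00432348]), 'grip_width': 0.08723479861267035}
0.139 643 ((527.9536743164062, 236.1851043701172), (41.81477737426758, 46.71767044067383), 88.98017120361328) 0.1412805865337732
0.18 547 ((528.4981689453125, 234.1622314453125), (23.72905921936035, 23.55792808532715), 89.79338836669922) 0.1867116790643937
filter 0.65 [478.1, 207.6, 25.5, 18.8] [ 0.524 -0.276  0.031] 0.07071612247654024
spray 0.9 [367.1, 128.9, 31.9, 33.5] [0.72  0.045 0.111] 0.18147536024486766
tub 0.77 [425.1, 144.7, 38.5, 38.2] [ 0.687 -0.119  0.084] 0.09274684012712053
```

View pics/m2.png

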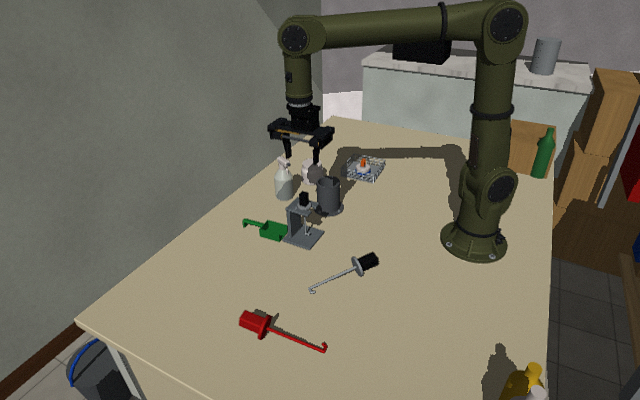

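View pics/m1.png

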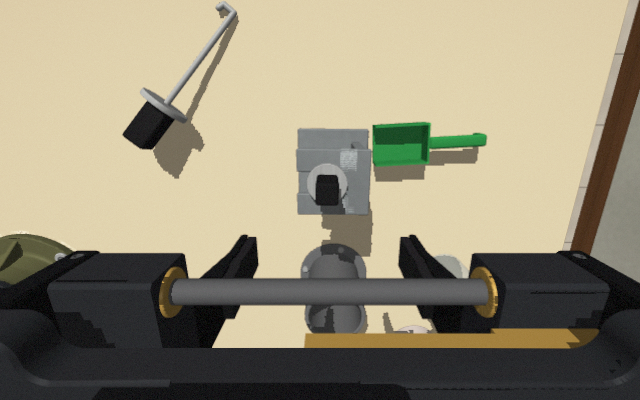

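View pics/m3.png

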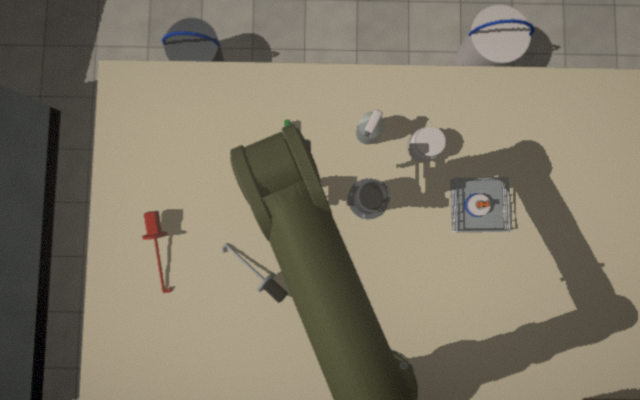

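Side, wrist and top pictures show the hook hanging in its stand (handle at 0.5285, 0.234) and the filter upright in the basket near (478, 205). The spray bottle, tub and scoop are in place, and the gripper is clear.

```bash
python3 -c "
from h import *
print(get_obs()['joint_velocities'].round(2),get_obs()['force']);print(sign_off())"
```

```text
[-0.02 -0.09 -0.04 -0.38  0.06 -0.04  0.05] [-0.17608335  0.05930915  0.01126088]
the job is handed in; nothing more can be done
None
```

I took the black hook from its stand and caught the orange eye from the +x side. I then drew the filter out, stood it in the basket, unhooked it and hung the hook back. The job was handed in at about 28 s; sign-off gives no verdict.

**Forces:** While feeling for the eye, every reading stayed within the sensor noise of about ±1 N. Drawing the filter out peaked at about 5.5 N above the hook's weight. Setting the hook down pressed about 6–7 N on the stand. I only saw the forces at the end of each move call, so brief peaks in between would not show.

**Last checks:**
- **Hook:** It hangs upright in its slot. The handle is at (0.5285, 0.234) and 0.187 m high, within 1 mm of where it started.
- **Filter:** It stands upright and off the hook, with the eye's top at 0.066 m against 0.065 m expected. Its axis was about 3 mm from the basket's centre when I let go. The last top view put the filter's median about 12 mm off, from a partly oblique mask, still well inside the 60 mm allowed.
- **Bystanders:** The spray bottle and tub measured within 1 mm of the start. The scoop was hidden from the top camera by the arm, so I only saw in the side and wrist pictures that it looked unmoved.
- **Robot:** The gripper is open and clear, with nothing touched and no force on it.

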